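Snap the four lid clips of a lemon box shut

ROBOT

A 6-joint arm with a two-finger parallel gripper is mounted at the origin on a cart in front of the work surface, level with it; the furniture and walls round the work are solid. World frame = base frame: x ahead of the robot, y to its left, z up, the work surface at z = 0. Lengths are in m, angles in rad, forces in N, time in s.
With the tool pointing down it reaches from about 0.3 to 0.825 m from the base axis. Payload 5.4 kg.
Tool frame: the origin (TCP) lies at the very end of the fingers, on their centre line; the grasp point (between the pads) lies 19 mm behind it; z points along the fingers, x is the direction in which the jaws open and shut, and the axes are right-handed (so a half turn about z gives the same grasp; the last joint's range is limited). The gripper opens to 92 mm and grips with 3 to 60 N. Pads are 20 mm wide; open, the fingers measure 128 mm over their backs; the gripper's body (75 mm by 189 mm) begins 69 mm behind the grasp point.
Start: joints at [0.926, 0.158, 1.597, -0, 1.386, -0.21], TCP at [0.242, 0.521, 0.215] pointing down, gripper open.
Joint ranges: [-2.91, 2.91], [-0.94, 2.29], [0.18, 2.7], [-1.29, 4.43], [0.17, 2.64], [-3, 3]. Speed limits (rad/s): [2.57, 2.57, 3.14, 3.14, 3.14, 3.14].

INTERFACE

Orientations are given as a rotation vector (axis times angle).
In Python, from workcell import bot gives the robot as it stands. Calls block until the motion is done:
- bot.goto(position, orientation): joint-space move of the TCP to a pose.
- bot.line_to(position, rot=None, max_speed=0.15): straight line of the TCP; rot=None keeps the orientation; max_speed is the mean speed in m/s.
- bot.set_joints(angles): joint-space move.
- bot.set_gripper(opening, newtons=None): opening from 0.0 (shut) to 1.0 (fully open); newtons is the grip in N (None keeps the last); returns when the fingers have stopped.
- bot.hold(seconds).
- bot.inverse_kinematics(position, orientation): joint angles nearest the present ones, or None.
- bot.read_camera(name): name is "scene" or "top" or "wrist"; returns a dict with "pixels" (420x560x3 uint8, blue, green, red), "fx", "fy", "cx", "cy" (pixels), "R" (3x3) and "t" (3): a world point X has camera coordinates R X + t. Camera axes: x right, y down, z forward; pixel columns grow to the right and rows downward; lengths in m; the calibration is good to about 2 mm. The wrist camera is an equidistant fisheye: a pixel r from the principal point sees the ray r / f radians off the axis. A picture is of the moment at which its call begins. There is no depth.
A pose or a line that the arm cannot do raises bot.MotionError and nothing moves.
- bot.job_done(): hands the job in, once; it reports no verdict.
Readings, each from a call of its own:
- bot.current_clock(): time.
- bot.current_joints(): joint angles.
- bot.current_joint_vel(): joint speeds.
- bot.current_effort(): joint torques, N m.
- bot.current_ee_pos(): TCP position.
- bot.current_tool_rot(): TCP orientation.
- bot.current_contact_force(): force on the tool from outside, world axes, zero at the start.
- bot.current_ft_torque(): the same for the moment, N m.
- bot.current_opening(): opening from 0.0 (shut) to 1.0 (fully open).
Only numpy, scipy, OpenCV 4.12 (cv2) and the standard library are available. Lean on these libraries where they do the work, as an engineer would, in place of code of your own. Each camera call takes 0.05 s, during which the arm holds its last target. There are 200 camera calls.

TASK

The lid is on the lemon box but its four side clips are still up. Fold each clip down until it snaps flat against the side and stays there: first the two wide clips on the long sides (either one first), only then the two narrow clips at the ends. Leave the box standing upright where it is (sliding a few centimetres is fine) and do not shift the onion, the garlic or the small mug.

Things in the scene. Friction and masses are not known exactly. Their poses are not given: they have to be found in the camera images.
- box_mid (a point): Centre of the loose lemon box (clear body, white lid, two lemons inside; 0.9 to 1.4 kg), 47.5 mm above its underside. Axes: z up, y along the long sides, x across; at zero turn -x faces the robot. The lid's outside is 120 mm (x) by 170 mm (y). The box slides on the worktop at some 4 to 10 N if a clip is pushed sideways without holding against the rim.
- lid_panel (a point): Centre of the lid's flat sunk panel (same axes), 62 mm above the underside. Round it stands the raised rim, 8 mm thick, its top 33 mm above the panel (95 mm above the underside), so a finger fits inside the rim opposite every clip. The lid is fixed to the box.
- clip_long_near_hinge (a point): Middle of the hinge of the wide clip at the box's -x: on the box, 90 mm above the underside, 4 mm outside the rim's outer face. All clips: flat white plates 5 mm thick, 50 mm from hinge to free edge, hinged along the outside of the rim. Shut, a clip hangs flat against the side, free edge 40 mm above the underside; rim and shut clip together are 14.5 mm thick.
- clip_long_far_hinge (a point): The same for the wide clip at the box's +x. A nose on each clip's inner side (10 mm from its free edge) must be forced over a sprung catch bar on the box: stopped short of that, the clip may spring back out. The catch resists from 0.3 to 0.15 rad before shut (about 0.25 N m: some 6 N at the free edge, 11 N at 24 mm from the hinge); then the clip snaps home by itself.
- clip_end_left_hinge (a point): The same for the narrow clip at the box's +y end.
- clip_end_right_hinge (a point): The same for the narrow clip at the box's -y end.
- clip_long_near (a joint): Angle of the wide (90 mm) clip in the middle of the long side at the box's -x: 0 = standing straight out, level; 1.57 = shut, hanging flat against the side; negative = pointing up and out. Starts within 0.3 of level.
- clip_long_far (a joint): The same for the wide clip on the opposite long side, at the box's +x.
- clip_end_left (a joint): The same for the narrow (60 mm) clip in the middle of the short end at the box's +y.
- clip_end_right (a joint): The same for the narrow (60 mm) clip in the middle of the short end at the box's -y.
- onion_mid (a point): Centre of a loose onion, 67 mm wide and 78 mm high, standing on the worktop to the left of the box, nearer the robot. Leave it alone.
- garlic_mid (a point): Centre of a loose garlic bulb, 60 mm wide, on the worktop to the right of the box. Leave it alone.
- small_mug_mid (a point): Centre of a loose small cream mug, 83 mm over its handle and 55 mm high, on the worktop to the right of the box. Leave it alone.

How it is judged:
By the outcome, as a careful person would: the job done as asked, in the order asked, and still so for the second after the job is handed in, with the robot touching nothing.
It also fails if it takes over 58 s, if anything falls off the work surface, if the arm or the gripper's body presses on something with over 40 N, if the wrist force passes 120 N, or if a joint passes its speed limit or range.

## Working session

There is one attempt and no reset: what is moved stays moved. The work goes in short steps, each a Python script; the robot and the scene stay as the last script left them, time stands still between calls to the robot, and variables do not carry over. Pictures are saved under pics/ and viewed, about 8 in all and at most 12, crops included, and the job is handed in when it is done.

```bash
ls; mkdir -p pics; python3 - <<'E'
from workcell import bot
import cv2,numpy as np
for n in("scene","top"):
    c=bot.read_camera(n); cv2.imwrite(f"pics/{n}0.png",c["pixels"])
    R=np.array(c["R"]);print(n,c["fx"],c["fy"],c["cx"],c["cy"],(-R.T@c["t"]).round(3),R.round(3).tolist())
print(bot.current_clock(),bot.current_tool_rot(),bot.current_opening())
E
```

```text
pics
scene 482.4984801757082 482.4984801757082 278.7188990722649 207.0382403776332 [-0.376 -0.642  0.873] [[0.542, -0.84, 0.016], [-0.483, -0.328, -0.812], [0.687, 0.432, -0.584]]
top 435.4424761763879 435.4424761763879 278.7815839412113 214.81523138544512 [ 0.36  -0.074  1.204] [[0.008, -1.0, 0.006], [-0.992, -0.009, -0.124], [0.124, -0.005, -0.992]]
0.1 [ 2.64781077e+00  1.68968173e+00 -2.37560143e-03] 1.0013183738746174
```

View pics/top0.png

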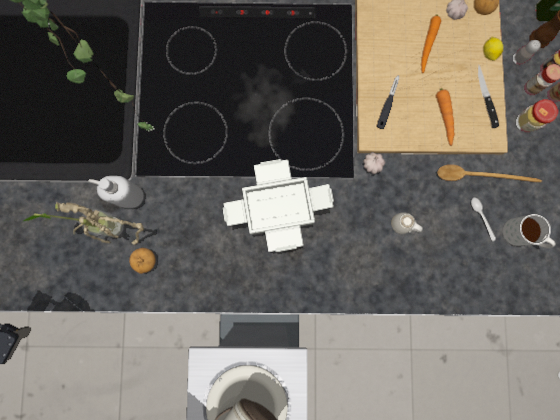

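View pics/scene0.png

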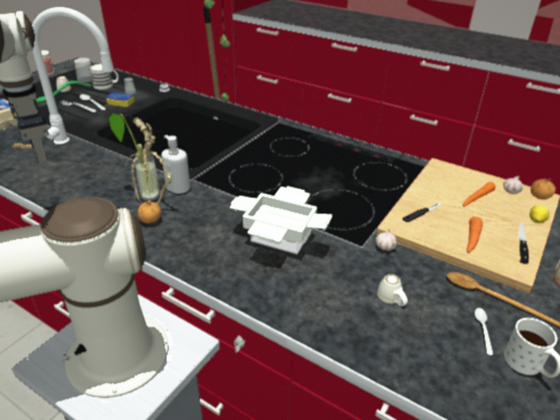

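```bash
python3 - <<'E'
import cv2
p=cv2.imread("pics/top0.png")[155:255,214:344]
cv2.imwrite("pics/crop0.png",cv2.resize(p,None,fx=6,fy=6,interpolation=cv2.INTER_CUBIC))
E
```

```text
(no output)
```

View pics/crop0.png

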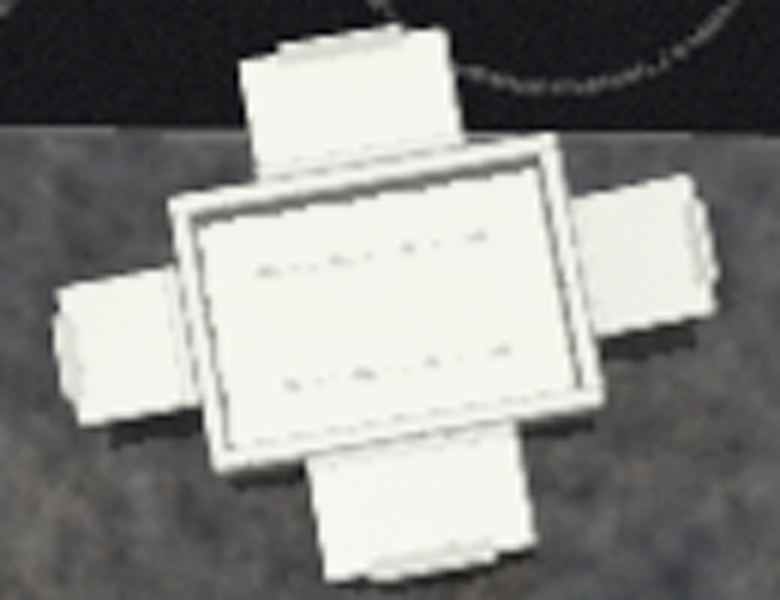

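```bash
cat > h.py <<'E'
from workcell import bot
import cv2,numpy as np
def world(c,uv,z):
    R,t=np.array(c["R"]),np.array(c["t"]); C=-R.T@t
    d=np.array([(uv[0]-c["cx"])/c["fx"],(uv[1]-c["cy"])/c["fy"],1])@R
    return C+d*(z-C[2])/d[2]
def down(a): return np.pi*np.array([np.cos(a/2),np.sin(a/2),0])
def box(corners_px,c):  # rim corners: far-left, far-right, near-right, near-left
    P=np.array([world(c,p,.095)[:2] for p in corners_px])
    ey=(P[0]-P[1]+P[3]-P[2])/2; ex=(P[0]-P[3]+P[1]-P[2])/2
    yaw=(np.arctan2(-ey[0],ey[1])+np.arctan2(ex[1],ex[0]))/2
    return P.mean(0),yaw,np.linalg.norm(ex),np.linalg.norm(ey)
SIDES=dict(near=(np.pi,.060),far=(0,.060),left=(np.pi/2,.085),right=(-np.pi/2,.085))
def pose(side,mid,yaw,bias=.003):
    th,half=SIDES[side]; a=yaw+th; n=np.array([np.cos(a),np.sin(a)])
    xy=mid+n*(half-.00075+bias); best=None
    for k in(0,np.pi):
        q=bot.inverse_kinematics([*xy,.17],down(a+k))
        if q is not None:
            s=np.abs(np.array(q)-bot.current_joints()).max()
            if best is None or s<best[0]: best=(s,a+k,q)
    return xy,best
def fold(side,mid,yaw,N=30):
    xy,b=pose(side,mid,yaw); rot=down(b[1])
    bot.goto([*xy,.16],rot); F=lambda:np.round(bot.current_contact_force(),1)
    bot.set_gripper(.65)
    bot.line_to([*xy,.067],max_speed=.08); print(side,"down",F(),np.round(bot.current_ee_pos(),4))
    bot.set_gripper(.0,N); print("shut gap mm",92*bot.current_opening(),F())
    bot.hold(.3); print("gap",92*bot.current_opening(),F())
    bot.set_gripper(.65); bot.line_to([*xy,.16],max_speed=.15); print("t",bot.current_clock())
E
python3 - <<'E'
from h import *
c=bot.read_camera("top")
k=[(170,203),(553,137),(604,405),(220,468)]
px=[(214+(x+.5)/6-.5,155+(y+.5)/6-.5) for x,y in k]
m,y,lx,ly=box(px,c); print(m,y,lx,ly)
for s in SIDES:
    xy,b=pose(s,m,y); print(s,xy.round(4),np.round(b[0],2),np.round(b[1],2),np.round(b[2],2), bot.inverse_kinematics([*xy,.067],down(b[1])) is not None)
np.save("box.npy",[*m,y])
for n,p in dict(onion=(143,261),garlic=(374,163),mug=(405,223)).items(): print(n,world(c,p,.03).round(3))
E
```

```text
[ 0.52440594 -0.07753229] 0.18557531399681573 0.1175784501749456 0.16695347772547312
near [ 0.4632 -0.089 ] 1.37 6.47 [-0.45 -0.08  1.93  0.    1.29 -0.63] True
far [ 0.5856 -0.066 ] 1.24 0.19 [-0.32  0.23  1.6  -0.    1.31 -0.5 ] True
left [0.5083 0.0082] 1.37 4.9 [-0.22  0.02  1.83  0.    1.29  1.16] True
right [ 0.5405 -0.1633] 1.43 -1.39 [-0.51  0.17  1.68 -0.    1.3   0.88] True
onion [0.379 0.283 0.03 ]
garlic [ 0.654 -0.342  0.03 ]
mug [ 0.488 -0.423  0.03 ]
```

```bash
python3 - <<'E'
from h import *
*m,y=np.load("box.npy"); m=np.array(m)
bot.line_to([.17,.35,.36],max_speed=.25)
bot.goto([.37,-.03,.30],down(y))
print(bot.current_clock())
fold("near",m,y)
cv2.imwrite("pics/top1.png",cv2.resize(bot.read_camera("top")["pixels"][135:275,184:374],None,fx=4,fy=4))
c=bot.read_camera("scene")["pixels"][160:270,210:360];cv2.imwrite("pics/s1.png",cv2.resize(c,None,fx=5,fy=5))
E
```

```text
2.8333
near down [-0.1 -0.3 -0.9] [ 0.4636 -0.0892  0.0675]
shut gap mm 14.139188522841533 [ 1.9 -0.2 -3.1]
gap 14.443980083721874 [ 3.1  0.4 -6.2]
t 8.1417
```

View pics/s1.png

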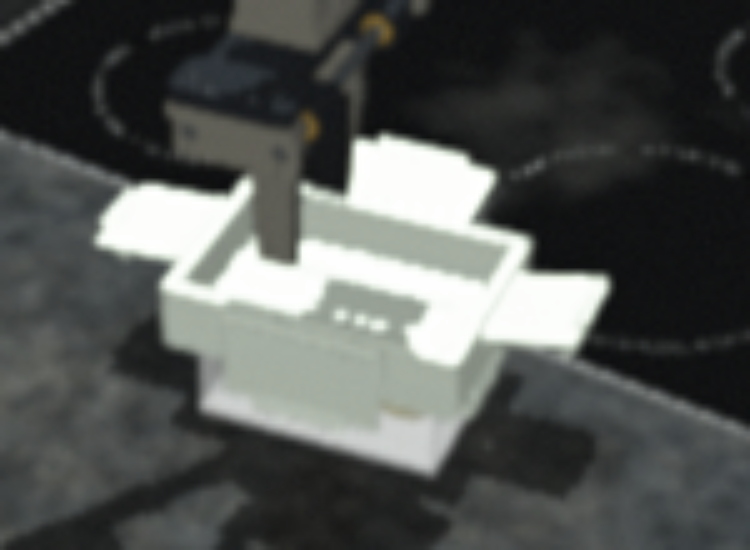

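The near clip hangs flat against the side (about (305,380) in the crop) and the gap was 14.4 mm, as expected when shut. Next is the far clip.

```bash
python3 - <<'E'
from h import *
*m,y=np.load("box.npy"); m=np.array(m)
fold("far",m,y)
x=bot.current_ee_pos(); bot.line_to([.37,-.03,.30],max_speed=.25)
c=bot.read_camera("top")["pixels"];cv2.imwrite("pics/top2.png",cv2.resize(c[155:255,214:344],None,fx=6,fy=6,interpolation=cv2.INTER_CUBIC))
print(bot.current_clock())
E
```

```text
far down [-0.1  0.   0. ] [ 0.586  -0.0662  0.0676]
shut gap mm 14.417578865891706 [-8.2 -1.6  7.2]
gap 14.512465525546936 [-8.1 -1.2  7.6]
t 12.9583
14.2
```

View pics/top2.png

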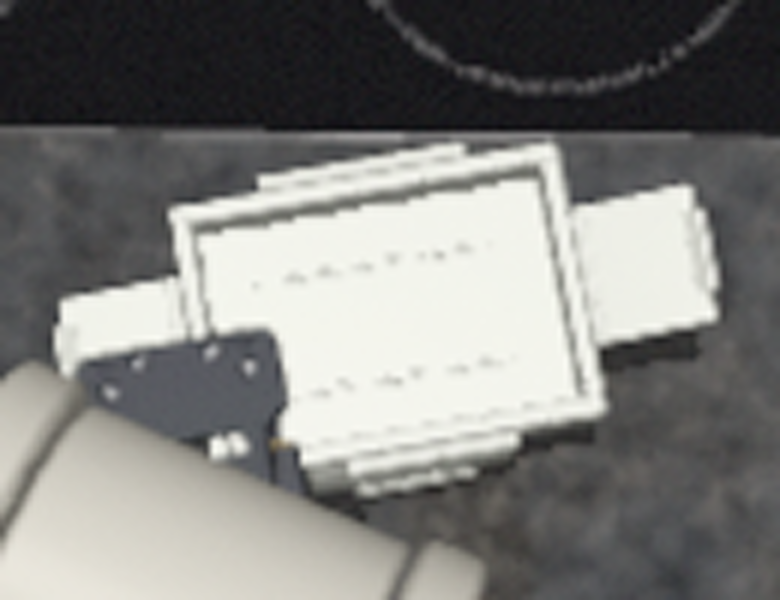

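Both wide clips are flat, and the box has moved about 3 mm towards the robot (far corners now at (172,212) and (556,145)). I'll correct for that and do the ends.

```bash
python3 - <<'E'
from h import *
*m,y=np.load("box.npy"); m=np.array(m)-.003*np.array([np.cos(y),np.sin(y)])
fold("left",m,y)
bot.line_to([*bot.current_ee_pos()[:2],.20])
fold("right",m,y)
bot.line_to([*bot.current_ee_pos()[:2],.25],max_speed=.25)
bot.goto([.32,.0,.38],down(y+np.pi/2))
c=bot.read_camera("top")["pixels"];cv2.imwrite("pics/top3.png",cv2.resize(c[135:275,110:430],None,fx=2.5,fy=2.5,interpolation=cv2.INTER_CUBIC))
c=bot.read_camera("scene")["pixels"][160:300,210:410];cv2.imwrite("pics/s3.png",cv2.resize(c,None,fx=4,fy=4,interpolation=cv2.INTER_CUBIC))
print(bot.current_clock())
E
```

```text
left down [-1.1 -0.2  0.4] [0.5058 0.0076 0.0675]
shut gap mm 14.004410085238508 [ 0.5 -3.3 -4.2]
gap 14.184985229823244 [ 0.7 -2.3 -4.6]
t 19.6
right down [-0.2 -0.3  1. ] [ 0.5379 -0.164   0.0675]
shut gap mm 14.123386267374176 [-0.8  9.3  6.3]
gap 14.232843962788952 [-1.9  8.4  6.1]
t 24.9167
26.675
```

View pics/top3.png

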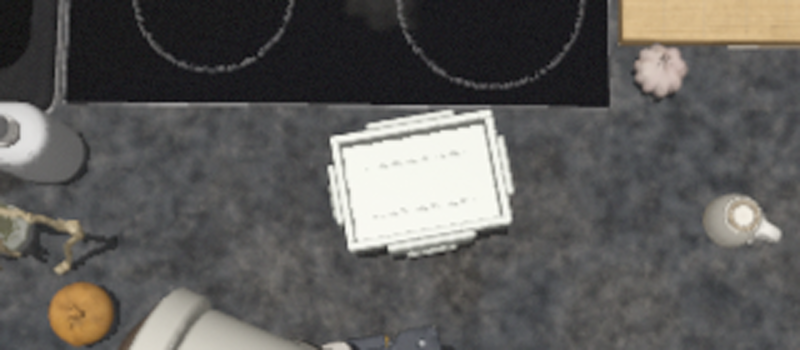

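View pics/s3.png

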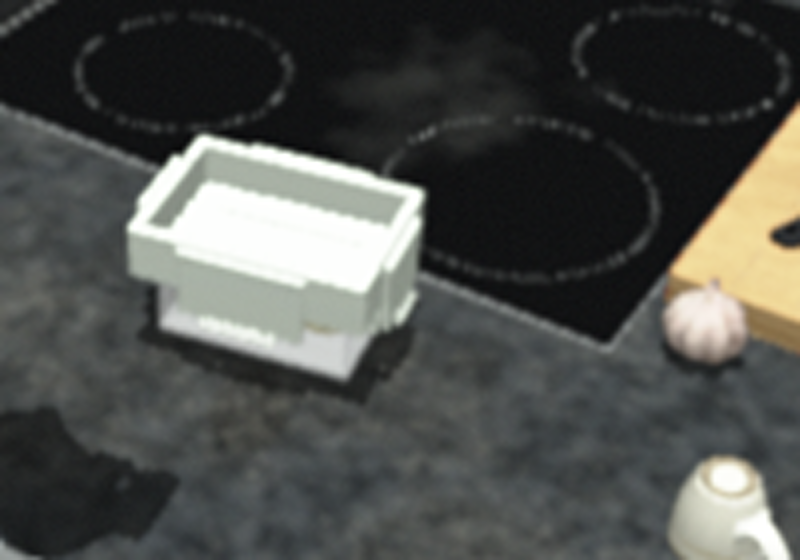

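All four clips look flat in the top view: (425,120), (335,195), (430,245) and (505,165). I'll check numerically that the neighbours and clips are still, then hand in.

```bash
python3 - <<'E'
from h import *
a=cv2.imread("pics/top0.png"); p=bot.read_camera("top")["pixels"]; bot.hold(.5); b=bot.read_camera("top")["pixels"]
d=lambda u,v,x,y,r:round(float(cv2.absdiff(u,v)[y-r:y+r,x-r:x+r].mean()),2)
for n,x,y in(("onion",143,261),("garlic",374,163),("mug",407,223)): print(n,d(a,b,x,y,15))
print("box still",d(p,b,279,206,40),"background",d(a,b,330,290,10),bot.current_contact_force())
bot.job_done(); print(bot.current_clock())
E
```

```text
onion 1.94
garlic 1.97
mug 2.39
box still 0.97 background 1.79 [0.61617293 0.69679994 1.16409621]
the job is handed in; nothing more can be done
the job is handed in; nothing more can be done
```

All four clips are down and snapped flat, and the job is handed in. I did the two wide clips first (near, then far), then the two narrow ones (left, then right). For each, one finger went inside the rim while the other pushed the clip down from outside, and the gripper then squeezed it shut at 30 N.

- **Clips:** the squeeze closed to between 14.2 and 14.5 mm, against 14.5 mm expected for rim plus shut clip. The two narrow clips read about 0.3 mm under that. The last pictures show all four flat, and the box area didn't change over a 0.5 s wait. The far and left clips were checked only from above, because the side view doesn't show their faces.
- **Box:** it is still upright. It moved about 3 mm towards the robot while I shut the far clip.
- **Onion, garlic and mug:** image changes there were at noise level (1.9–2.4, against 1.8 for bare worktop), so they did not shift.
- **Time and forces:** the last printed clock reading was 26.7 s of the 58 s allowed, with about a second of checks after it. The highest wrist force I read was about 11 N. The arm was touching nothing at hand-in.

No check failed or disagreed.

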